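# Put the two-tier drying rack back together

## Robot

A 7-joint arm with a two-finger parallel gripper is mounted at the origin on the work surface. World frame = base frame: x ahead of the robot, y to its left, z up, the work surface at z = 0. Lengths are in m, angles in rad, forces in N, time in s.
With the tool pointing down it reaches from about 0.4 to 0.925 m from the base axis. Payload 4.1 kg.
Tool frame: the origin (TCP) lies between the finger pads; the fingertips stand 25 mm ahead of it and the grasp point (between the pads) lies 6 mm ahead of it (nose_length is the distance from the TCP to the fingertips, in m); z points along the fingers, y is the line along which they close (so a half turn about z gives the same grasp; the last joint's range is limited). The gripper opens to 85 mm and grips with 20 to 120 N. Pads are 22 mm wide; open, the fingers measure 114 mm over their backs; the gripper's body (76 mm by 85 mm) begins 54 mm behind the grasp point. The pads swing forward as they close: fully open they stand 13 mm farther back than shut.
Start: joints at [-1.288, 0.398, 0.045, 1.537, -0.019, 1.207, -0.051], TCP at [0.242, 0.603, 0.256] pointing down, gripper open.
Joint ranges: [-2.82, 2.82], [-0.49, 2.23], [-1.37, 1.46], [0, 2.46], [-1.36, 4.5], [0.23, 2], [-2.94, 2.94]. Speed limits (rad/s): [2.57, 2.57, 3.14, 3.14, 3.14, 3.14, 3.14].

## Interface

Orientations are given as [roll, pitch, yaw] about the fixed x, y, z axes, in that order (R = Rz(yaw) Ry(pitch) Rx(roll)).
In Python, from rig import * gives the robot as it stands.
- The arm moves only by the tool jog_arm, never from a script. Its arguments are lists of equal length, an entry for each row: "slide": the shift along the tool's x, y, z as a fraction of full scale, a list of three; "spin": the turn about the tool's z as a fraction of full scale. In form: {"slide": [[x, y, z], ...], "spin": [spin, ...]}. A call has 1 to 8 rows; each row is the pose to reach, as a shift and turn from the pose commanded when the call began, along the tool's axes at that moment, turning the shorter way round; what a row does not reach only later rows make up. Full scale, the value 1, is 150 mm for a shift and 360 degrees for a turn. A row lasts 1/10 s, in which the tool goes at most 50 mm and 8.59 degrees, less where a joint would pass 70% of its speed; a pose out of reach is approached as far as the arm can. A call with a number of a shift or a turn outside -1 to 1 is refused whole. A call with a gripper value outside its range is refused whole. "gripper" is the opening, from -1 (shut) to 1 (fully open), set as the call begins (left out, the last holds). The fingers move at their own pace and stop on an object; the grip force is fixed at half the most. Time passes only in rows, so rows that repeat a pose let the fingers close. It gives the time, the measured TCP pose, the force, the opening and the grip force at its end, in the units of the state.
- read_state(): the state, without advancing time (a new reading comes with each control period).
- get_image(name): name is "side" or "top" or "wrist"; returns the picture (400x640x3 uint8, red, green, blue); there is no depth.
- camera_info(name): a dict with "fov_y" (degrees; the focal length in pixels is half the picture's height over the tangent of half this angle, whatever the lens; pixels are square), "cx", "cy" (the principal point, pixels), "view" (4x4, takes a point from world to camera coordinates). Camera axes: x right, y down, z forward; pixel columns grow to the right and rows downward; lengths in m; the calibration is good to about 2 mm. A picture is of the moment at which its call begins: read the wrist's pose just before it. camera_info takes no time and is no camera call; for the wrist camera it gives the pose at the moment of the call.
- job_done(): hands the job in; it is judged then, once.
The state is a dict: "clock": time; "joints": joint angles; "dq": joint speeds; "effort": joint torques, N m; "eef_pos": TCP position; "tool_rot": TCP orientation; "wrist_force": force on the tool from outside, world axes, zero at the start; "wrist_torque": the same for the moment, N m; "grip_width": finger opening in m; "finger_force": force on a finger pad.
Only numpy, scipy, OpenCV 4.12 (cv2) and the standard library are available. Lean on these libraries where they do the work, as an engineer would, in place of code of your own. Each camera call takes 0.05 s, during which the arm holds its last target. There are 200 camera calls.

## Task

Put the drying rack by the sink back together: lower the green tray with the wide holes onto the lower tier first, then the yellow tray with the small holes onto the upper tier, every corner hole over its own post, until each sits level and fully home. Feel for the posts and lower the trays gently, without dropping or forcing them, do not disturb the mug, the soap bottle or the brush, and let go at the end.

Things in the scene. Friction and masses are not known exactly. Their poses are not given: they have to be found in the camera images.
- drip_tray: White drip tray of the rack, 234 (x) by 184 mm (y), 22 mm high, fixed; origin: centre of its underside, z up. In it stands a rigid frame of four posts, at x = +-85, y = +-60 mm from the frame's centre, parallel to the tray. The frame's centre lies up to 6 mm off this origin in x and in y; no reading shows it, so see or feel it. It is clamped: stays put below 90 N.
- lower_tier (a point): Point 55 mm above the drip tray's origin, at the height where the lower (wide-holed) tray's underside rests: the top of each post's grey sleeve, 32 mm across. Above it each post is a wooden section 20 mm across, up to the upper tier.
- upper_tier (a point): Point 135 mm above the drip tray's origin, at the height where the upper (small-holed) tray's underside rests: the flat shoulder on top of the wooden section. From there a brass pin 9 mm across rises 25 mm more (to 160 mm), its last 6 mm tapering to 3 mm.
- wide_hole_tray: Green rectangular drying tray, 206 (x) by 156 mm (y), floor 8 mm thick, rim 14 mm high, four wide round holes 23 mm across at x = +-85, y = +-60 mm. Origin: centre of its underside; z up. Same after a half turn. 0.25 to 0.5 kg. Starts flat on the worktop beside the rack, on either side. Belongs on the lower tier, 1.5 mm free all round the wooden sections and 7 mm round the pins.
- wide_handle (a point): Centre of the green, wide-holed tray's handle, 65 mm straight above the tray's origin: a wooden bar 96 mm long along the tray's x, 14 mm wide and high, on 10 mm thick legs at x = +-40 mm. Pinch it across (along the tray's y) from above. Once home, its top is 8 mm below the upper tray.
- small_hole_tray: Yellow rectangular drying tray, 206 (x) by 156 mm (y), floor 8 mm thick, rim 14 mm high, four small round holes 12 mm across at x = +-85, y = +-60 mm. Origin: centre of its underside; z up. Same after a half turn. 0.25 to 0.5 kg. Starts flat on the worktop beside the rack, on either side. Belongs on the upper tier, 1.5 mm free all round the brass pins; it cannot pass the wooden sections.
- small_handle (a point): Centre of the yellow, small-holed tray's handle, 65 mm straight above the tray's origin: a wooden bar 96 mm long along the tray's x, 14 mm wide and high, on 10 mm thick legs at x = +-40 mm. Pinch it across (along the tray's y) from above.
- mug: Blue mug, 76 mm across, 90 mm high, upright; origin: centre of its underside. Leave it alone.
- soap: Amber soap bottle with black cap, 60 mm across, 150 mm high, upright; origin: centre of its underside. Leave it alone.
- brush: Washing-up brush 160 mm long lying crosswise on the far side of the rack; origin: its middle on the worktop side. Leave it alone.

How it is judged:
On the way, in this order (a step that is already met when the one before it is completed fails the run):
1. the wide-holed tray is home on the lower tier and let go, the other not yet in place (z of wide_hole_tray in the frame of drip_tray between 0.051 and 0.059 m and angle between wide_hole_tray's own z axis and vertical below 0.035 rad and horizontal distance between wide_hole_tray and drip_tray below 0.014 m and angle between the x axis of wide_hole_tray and the x axis of drip_tray, either way round below 0.08 rad and contact force between wide_hole_tray and the fingers below 0.2 N and not (z of small_hole_tray in the frame of drip_tray between 0.131 and 0.139 m and angle between small_hole_tray's own z axis and vertical below 0.035 rad and horizontal distance between small_hole_tray and drip_tray below 0.014 m and angle between the x axis of small_hole_tray and the x axis of drip_tray, either way round below 0.08 rad)), for 0.2 s.
2. the small-holed tray is home on the upper tier (z of small_hole_tray in the frame of drip_tray between 0.131 and 0.139 m and angle between small_hole_tray's own z axis and vertical below 0.035 rad and horizontal distance between small_hole_tray and drip_tray below 0.014 m and angle between the x axis of small_hole_tray and the x axis of drip_tray, either way round below 0.08 rad), for 0.2 s.
At the end, for the whole second after the job is handed in: Both trays released, at rest, level within 2 degrees on their tiers: underside of the wide-holed one 55 mm, of the small-holed one 135 mm above the drip tray's foot, each within 4 mm; within 14 mm of its centre, turned within 4.5 degrees of it (half turns allowed) (all of step 2 and z of wide_hole_tray in the frame of drip_tray between 0.051 and 0.059 m and angle between wide_hole_tray's own z axis and vertical below 0.035 rad and horizontal distance between wide_hole_tray and drip_tray below 0.014 m and angle between the x axis of wide_hole_tray and the x axis of drip_tray, either way round below 0.08 rad and contact force between each of wide_hole_tray, small_hole_tray and the fingers below 0.2 N and linear speed of each of wide_hole_tray, small_hole_tray below 0.02 m/s); the robot touches nothing.
It fails at once if a tray was dropped on or forced against the rack (over 45 N) (contact force between any of wide_hole_tray, small_hole_tray and drip_tray above 45 N).
It fails at once if the mug, soap bottle or brush was disturbed (moved over 25 mm or tipped) (distance of any of mug, soap, brush from where it was at the start of the episode above 0.025 m or angle between any of mug, soap's own z axis and vertical above 0.4 rad).
It also fails if it takes over 72 s, if anything falls off the work surface, if the arm or the gripper's body presses on something with over 40 N, if the wrist force passes 120 N, or if a joint passes its speed limit or range.

## Working session

There is one attempt and no reset: what is moved stays moved. The work goes in short steps, Python scripts to look and compute and a tool call to move; the robot and the scene stay as the last step left them, time stands still between calls to the robot, and variables do not carry over. Pictures are saved under pics/ and viewed, at most 10 in all, crops included, and the job is handed in when it is done.

Besides the shell and the picture viewer there is one more tool, called after "Request:" as name([rows], argument=value, ...), one row to a line, values as JSON. jog_arm: Moves the arm, as the interface text tells. Shift numbers are shares of 150 mm and turn numbers shares of 360 degrees, none past 1 either way. Its arguments: {"type":"object","properties":{"slide":{"type":"array","items":{"type":"array","items":{"type":"number"}}},"spin":{"type":"array","items":{"type":"number"}},"gripper":{"type":"number"}},"required":["slide","spin"]}

```bash
mkdir -p pics; ls
python3 - <<'E'
from rig import *
import cv2,numpy as np
s=read_state();print({k:np.round(v,3).tolist() for k,v in s.items()})
np.set_printoptions(precision=4,suppress=True)
for n in("side","top"):
    im=get_image(n);cv2.imwrite(f"pics/{n}0.png",im[:,:,::-1]);np.save(f"pics/{n}0.npy",im);print(n,camera_info(n))
print(camera_info("wrist"))
E
```

```text
pics
{'clock': 0.0, 'joints': [-1.288, 0.399, 0.045, 1.538, -0.019, 1.207, -0.051], 'dq': [-0.0, -0.0, -0.001, 0.002, -0.002, -0.0, 0.001], 'effort': [0.0, -47.513, 1.364, -25.422, 0.011, 0.009, 0.0], 'eef_pos': [0.242, 0.603, 0.255], 'tool_rot': [-3.14, 0.0, 2.76], 'wrist_force': [0.579, -0.362, -0.519], 'wrist_torque': [0.019, -0.025, -0.037], 'finger_force': 0.0, 'grip_width': 0.085}
side {'fov_y': 51.18471623319518, 'cx': 311.48337707894143, 'cy': 202.67777566815633, 'view': array([[ 0.7763, -0.6303,  0.0005, -0.4917],
       [-0.3783, -0.4666, -0.7995,  0.3257],
       [ 0.5042,  0.6205, -0.6006,  0.7956],
       [ 0.    ,  0.    ,  0.    ,  1.    ]])}
top {'fov_y': 42.38896039705164, 'cx': 319.7154229427823, 'cy': 202.10299843705613, 'view': array([[ 0.0209, -0.9996,  0.0203, -0.035 ],
       [-0.9832, -0.0242, -0.1809,  0.6333],
       [ 0.1814, -0.0162, -0.9833,  1.2483],
       [ 0.    ,  0.    ,  0.    ,  1.    ]])}
{'fov_y': 67.22853465702086, 'cx': 315.23245751328653, 'cy': 202.889718324991, 'view': array([[ 0.3735,  0.9276, -0.0024, -0.6491],
       [ 0.8815, -0.3541,  0.3124, -0.0392],
       [ 0.2889, -0.1188, -0.95  ,  0.381 ],
       [ 0.    ,  0.    ,  0.    ,  1.    ]])}
```

View pics/top0.png

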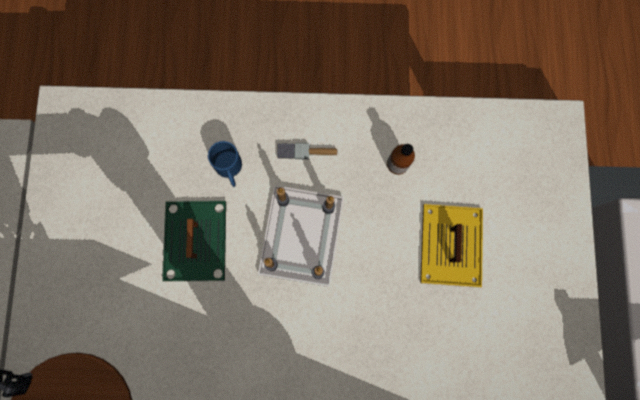

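View pics/side0.png

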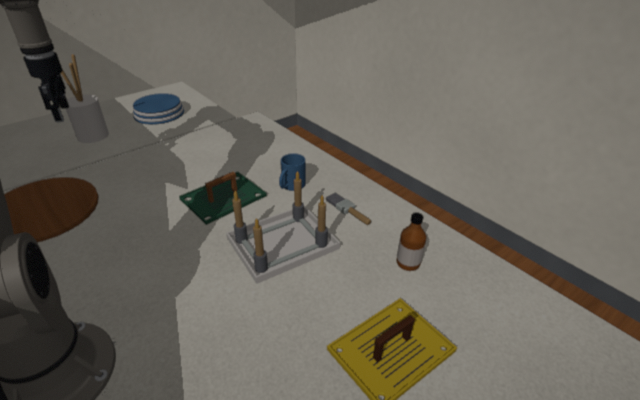

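The top view shows the green tray at (195,241), the rack at (300,232) with post tops near (281,190), (330,201), (268,262) and (318,270), and the yellow tray at (451,244). The mug is at (225,158), the brush at (305,150) and the soap at (401,158). The side view agrees, with the posts as wooden columns and pale tips.

```bash
cat > h.py <<'E'
from rig import *
import cv2,numpy as np
np.set_printoptions(precision=4,suppress=True)
def ray(ci,u,v):
    f=200/np.tan(np.radians(ci["fov_y"])/2);V=np.array(ci["view"])
    R=V[:3,:3];return -R.T@V[:3,3], R.T@np.array([(u-ci["cx"])/f,(v-ci["cy"])/f,1.])
def onz(ci,p,z):
    o,d=ray(ci,*p);return (o+d*(z-o[2])/d[2])[:2]
def proj(ci,P):
    f=200/np.tan(np.radians(ci["fov_y"])/2);V=np.array(ci["view"])
    q=V[:3,:3]@np.asarray(P)+V[:3,3];return np.array([ci["cx"]+f*q[0]/q[2],ci["cy"]+f*q[1]/q[2]])
def rect(ci,mask,z):
    c=max(cv2.findContours(mask,cv2.RETR_EXTERNAL,cv2.CHAIN_APPROX_NONE)[0],key=cv2.contourArea)
    P=np.array([onz(ci,p[0],z) for p in c],np.float32)
    (c0,wh,a)=cv2.minAreaRect(P*1000)
    a=a if wh[0]>wh[1] else a+90
    return np.array(c0)/1000,wh,(a+90)%180-90
def tray(im,ci,col):
    hsv=cv2.cvtColor(im,cv2.COLOR_RGB2HSV)
    lo,hi=((55,80,20),(90,255,255)) if col=="g" else ((20,130,60),(35,255,255))
    m=cv2.morphologyEx(cv2.inRange(hsv,lo,hi),cv2.MORPH_OPEN,np.ones((3,3)))
    return rect(ci,m,.014)
def jog(s,dp,dyaw=0):
    "world shift -> slide/spin"
    from scipy.spatial.transform import Rotation as Ro
    R=Ro.from_euler("xyz",s["tool_rot"]).as_matrix()
    return R.T@np.asarray(dp)/.15, -dyaw/2/np.pi
E
python3 - <<'E'
from h import *
ci=camera_info("top");im=np.load("pics/top0.npy")
for c in "gy": print(c,*tray(im,ci,c))
P=[onz(ci,p,.158) for p in [(281,188),(331,199),(268,261),(319,269)]]
print(np.array(P),np.mean(P,0))
for n,p,z in [("mug",(225,155),.09),("soap",(406,149),.15),("brush",(307,151),.01)]: print(n,onz(ci,p,z))
b=im[170:300,240:360];cv2.imwrite("pics/c1.png",cv2.resize(b,None,fx=5,fy=4.6,interpolation=2)[:,:,::-1])
E
```

```text
g [0.535  0.2989] (198.83287048339844, 153.32557678222656) 1.4125375747680664
y [ 0.5388 -0.3664] (156.68446350097656, 205.32481384277344) -2.834625244140625
[[ 0.6469  0.0725]
 [ 0.6236 -0.0452]
 [ 0.4759  0.0963]
 [ 0.4603 -0.0205]] [0.5517 0.0258]
mug [0.7421 0.2195]
soap [ 0.752  -0.2239]
brush [0.781  0.0156]
```

View pics/c1.png

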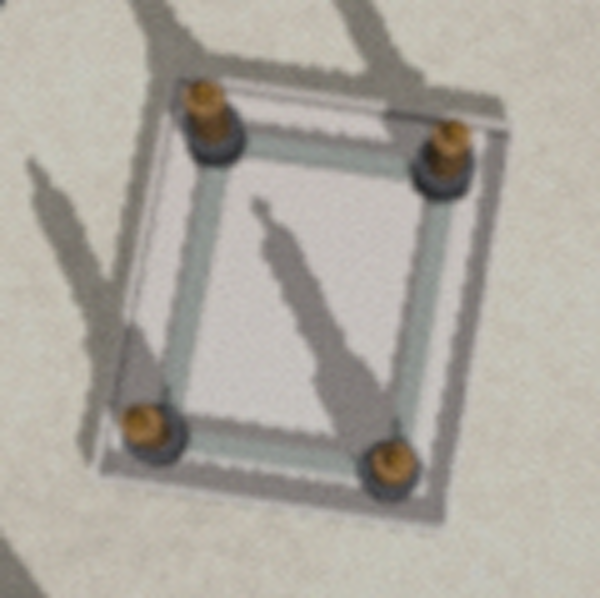

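The crop shows the four posts with grey sleeves, and the rack turned about -8°. Next I'll look from above the rack with the wrist camera.

Request:
jog_arm([
  [-0.8,-0.71,-0.04],
  [-0.8,-0.71,-0.04],
  [-0.8,-0.71,-0.04],
  [-0.8,-0.71,-0.04],
], spin=[0,0,0,0])

```text
clock: 0.5
eef_pos: [0.3182, 0.4533, 0.2623]
tool_rot: [-3.139, 0.003, 2.751]
wrist_force: [0.8, 0.6, 0.8]
grip_width: 0.0852
finger_force: 0.0
```

Request:
jog_arm([
  [-0.8,-0.71,-0.04],
  [-0.8,-0.71,-0.04],
  [-0.8,-0.71,-0.04],
  [-0.8,-0.71,-0.04],
], spin=[0,0,0,0])

```text
clock: 0.9
eef_pos: [0.3885, 0.3102, 0.2684]
tool_rot: [-3.14, 0.002, 2.751]
wrist_force: [-0.2, 0.6, 0.3]
grip_width: 0.0853
finger_force: 0.0
```

Request:
jog_arm([
  [-0.8,-0.71,-0.04],
  [-0.8,-0.71,-0.04],
  [-0.8,-0.71,-0.04],
  [-0.8,-0.71,-0.04],
], spin=[0,0,0,0])

```text
clock: 1.3
eef_pos: [0.4595, 0.167, 0.2746]
tool_rot: [-3.14, 0.002, 2.751]
wrist_force: [-0.2, 0.4, 0.4]
grip_width: 0.0856
finger_force: 0.0
```

Request:
jog_arm([
  [-0.8,-0.71,-0.04],
  [-0.8,-0.71,-0.04],
  [-0.8,-0.71,-0.04],
  [-0.8,-0.71,-0.04],
  [-0.8,-0.71,-0.04],
  [-0.8,-0.71,-0.04],
  [-0.8,-0.71,-0.04],
], spin=[0,0,-0.0386,-0.0386,-0.0386,-0.0386,-0.0386])

```text
clock: 2.0
eef_pos: [0.5284, 0.0316, 0.2799]
tool_rot: [3.141, -0.001, 3.005]
wrist_force: [-0.5, -0.0, 0.2]
grip_width: 0.0857
finger_force: 0.0
```

Run:
```python
from h import *
s=read_state();ci=camera_info("wrist");im=get_image("wrist");np.savez("pics/w1.npz",im=im,**{k:ci[k] for k in ci})
print(s["eef_pos"],s["tool_rot"],s["wrist_force"]);cv2.imwrite("pics/w1.png",im[:,:,::-1])
```

```text
[0.5284 0.0316 0.2799] [ 3.1407 -0.0012  3.0046] [-0.4805 -0.0474  0.2387]
```

View pics/w1.png

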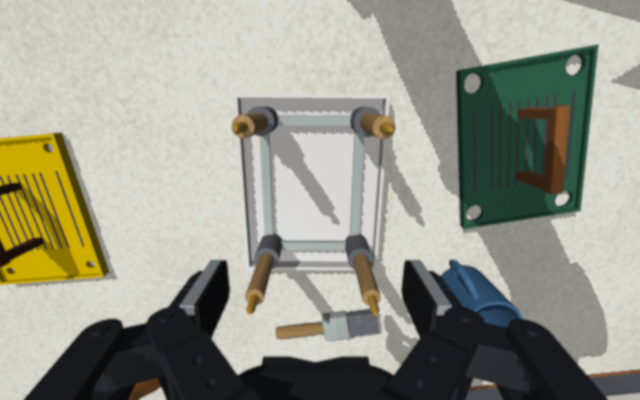

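The wrist view is clear. The pin tips are near (235,129), (393,129), (250,311) and (375,311). The green tray's holes are near (472,83), (573,65), (474,212) and (562,199), with its handle bar at (556,148).

```bash
cat >> h.py <<'E'
def pose4(P,a=85,b=60):
    "4 points, corner order free -> centre, yaw(deg), side lengths"
    P=np.array(P);c=P.mean(0);Q=P-c
    Q=Q[np.argsort(np.arctan2(Q[:,1],Q[:,0]))]  # order: (-,-),(+,-),(+,+),(-,+)
    v=(Q[1]-Q[0]+Q[2]-Q[3])/2;w=(Q[3]-Q[0]+Q[2]-Q[1])/2
    return c,np.degrees(np.arctan2(v[1],v[0])),np.degrees(np.arctan2(-w[0],w[1])),np.linalg.norm(v),np.linalg.norm(w)
def holes(im,ci,col,z=.004):
    hsv=cv2.cvtColor(im,cv2.COLOR_RGB2HSV)
    lo,hi=((55,80,20),(95,255,255)) if col=="g" else ((20,130,40),(35,255,255))
    m=cv2.inRange(hsv,lo,hi)
    c=max(cv2.findContours(m,cv2.RETR_EXTERNAL,cv2.CHAIN_APPROX_NONE)[0],key=cv2.contourArea)
    f=cv2.drawContours(np.zeros_like(m),[cv2.convexHull(c)],-1,255,-1)
    f=cv2.erode(f,np.ones((5,5)))&cv2.inRange(hsv,(0,0,90),(180,70,255))
    n,_,st,ce=cv2.connectedComponentsWithStats(f)
    return [(ce[i],st[i,4],onz(ci,ce[i],z)) for i in range(1,n) if st[i,4]>8]
E
python3 - <<'E'
from h import *
w=np.load("pics/w1.npz");ci={k:w[k] for k in w.files};im=w["im"]
h=holes(im,ci,"g")
for x in h: print(*x)
big=sorted(h,key=lambda x:-x[1])[:4];print("green",*pose4([x[2] for x in big]))
hsv=cv2.cvtColor(im,cv2.COLOR_RGB2HSV)
m=cv2.inRange(hsv,(8,110,60),(28,255,255));m[:, :225]=0;m[:,400:]=0;m[316:]=0;m[:100]=0
n,l,st,ce=cv2.connectedComponentsWithStats(m)
T=[]
nad=proj(ci,[*ray(ci,0,0)[0][:2],.0])
for i in range(1,n):
    if st[i,4]<60: continue
    p=np.argwhere(l==i)[:,::-1].astype(float);d=p-nad;r=np.hypot(*d.T)
    far=p[r>r.max()-3];t=far.mean(0);T.append(onz(ci,t,.159));print("tip",t,st[i,4],T[-1])
print("frame",*pose4(T))
# white drip-tray corners by eye
D=[onz(ci,p,.022) for p in [(239,98),(384,98),(249,269),(383,270)]];print(np.array(D))
r=im[100:320,225:405];cv2.imwrite("pics/c2.png",cv2.resize(r,None,fx=3,fy=2.7,interpolation=2)[:,:,::-1])
E
```

```text
[572.8346  65.0789] 266 [0.4465 0.3548]
[471.5263  82.9398] 266 [0.45   0.2351]
[561.4895 198.3316] 190 [0.6158 0.3605]
[472.774  212.1299] 177 [0.6194 0.2406]
green [0.5329 0.2977] 1.8894063206567404 1.6926137213626145 0.16949180012277762 0.11980118201472921
tip [234.3214 128.25  ] 462 [ 0.4571 -0.0209]
tip [391.303  129.4242] 551 [0.4746 0.0989]
tip [249.0769 311.6154] 704 [ 0.6241 -0.0443]
tip [375.2 312.6] 732 [0.6417 0.0737]
frame [0.5494 0.0268] -8.266415427308864 -8.392285338105047 0.1687758481115242 0.1201738177217521
[[ 0.4289 -0.0446]
 [ 0.4524  0.1245]
 [ 0.6546 -0.0799]
 [ 0.6823  0.1077]]
```

View pics/c2.png

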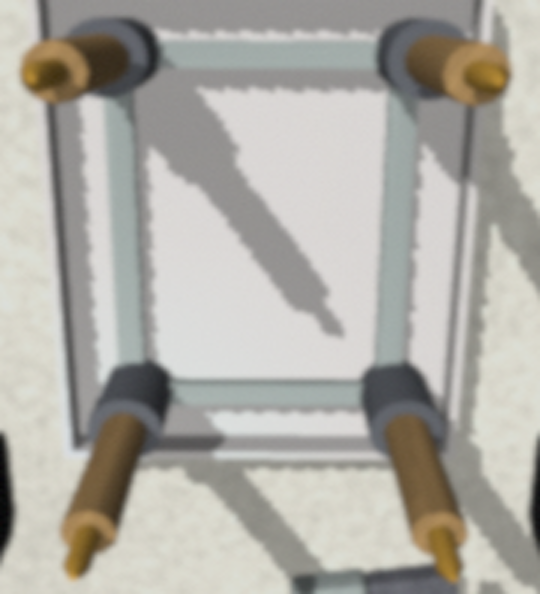

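Request:
jog_arm([
  [0.106,0.881,0.2],
  [0.106,0.881,0.2],
  [0.106,0.881,0.2],
  [0.106,0.881,0.2],
], spin=[0,0,0,0])

```text
clock: 2.45
eef_pos: [0.529, 0.1711, 0.2486]
tool_rot: [3.139, -0.004, 3.015]
wrist_force: [-1.3, 0.1, 0.0]
grip_width: 0.0852
finger_force: 0.0
```

Request:
jog_arm([
  [0.106,0.881,0.4],
  [0.106,0.881,0.4],
  [0.106,0.881,0.4],
  [0.106,0.881,0.4],
  [0.106,0.881,0.4],
  [0.106,0.881,0.4],
], spin=[-0.0268,-0.0268,-0.0268,-0.0268,-0.0268,-0.0268])

```text
clock: 3.05
eef_pos: [0.5344, 0.2941, 0.1909]
tool_rot: [-3.141, 0.001, -3.114]
wrist_force: [-0.3, -0.3, 0.3]
grip_width: 0.0852
finger_force: 0.0
```

Run:
```python
from h import *
s=read_state();print(s["eef_pos"],s["tool_rot"],s["wrist_force"])
print(jog(s,[.5329-s["eef_pos"][0],.2977-s["eef_pos"][1],.071-s["eef_pos"][2]],np.radians(181.8)-s["tool_rot"][2]%(2*np.pi)))
ci=camera_info("wrist");im=get_image("wrist")
h=sorted(holes(im,ci,"g"),key=lambda x:-x[1])[:4];print(h)
print(pose4([x[2] for x in h]))
w=np.load("pics/w1.npz");c1={k:w[k] for k in w.files}
print(pose4([onz(c1,p,.135) for p in [(251,126),(382,125),(255,297),(372,297)]]))
```

```text
[0.5344 0.2941 0.1909] [-3.1411  0.0008 -3.1137] [-0.3165 -0.302   0.2899]
(array([0.0102, 0.0246, 0.799 ]), np.float64(-0.0005574809213009816))
[(array([381.6762,  97.2838]), np.int32(525), array([0.4459, 0.3555])), (array([256.6804,  98.0627]), np.int32(510), array([0.4498, 0.2363])), (array([266.8606, 256.9826]), np.int32(287), array([0.6195, 0.2421])), (array([372.359 , 255.8059]), np.int32(273), array([0.6147, 0.3612]))]
(array([0.5325, 0.2988]), np.float64(1.9335939582150932), np.float64(2.0797086976559274), np.float64(0.16937794409752147), np.float64(0.11925687798067218))
(array([0.5494, 0.0289]), np.float64(-8.854768117835183), np.float64(-7.712205094696232), np.float64(0.17010900868762582), np.float64(0.11519936229931897))
```

Request:
jog_arm([
  [0.0115,0.03,0.3],
  [0.0115,0.03,0.6],
  [0.0115,0.03,0.78],
  [0.0115,0.03,0.8],
  [0.0115,0.03,0.8],
], spin=[-0.001,-0.001,-0.001,-0.001,-0.001])

```text
clock: 3.6
eef_pos: [0.533, 0.2987, 0.0711]
tool_rot: [-3.141, 0.001, -3.108]
wrist_force: [0.1, 1.4, -0.4]
grip_width: 0.0855
finger_force: 0.0
```

Request:
jog_arm([
  [0,0,0],
  [0,0,0],
  [0,0,0],
  [0,0,0],
  [0,0,0],
  [0,0,0],
  [0,0,0],
  [0,0,0],
], spin=[0,0,0,0,0,0,0,0], gripper=-1)

```text
clock: 4.4
eef_pos: [0.5326, 0.2995, 0.071]
tool_rot: [3.142, 0.001, -3.106]
wrist_force: [-0.8, -2.3, 6.3]
grip_width: 0.0129
finger_force: 59.8
```

Request:
jog_arm([
  [0,0,-0.1],
  [0,0,-0.3],
  [0,0,-0.5],
  [0,0,-0.75],
  [0,0,-1],
  [0,0,-1],
], spin=[0,0,0,0,0,0])

```text
clock: 5.0
eef_pos: [0.5352, 0.3014, 0.2262]
tool_rot: [3.135, 0.01, -3.106]
wrist_force: [1.2, -0.0, -4.5]
grip_width: 0.0132
finger_force: 59.0
```

Request:
jog_arm([
  [0,0,-0.33],
  [0,-0.15,-0.33],
  [-0.01,-0.35,-0.33],
  [-0.02,-0.55,-0.33],
  [-0.024,-0.75,-0.33],
  [-0.024,-0.91,-0.33],
], spin=[0,0,0,0,0,0])

```text
clock: 5.6
eef_pos: [0.5394, 0.1609, 0.2678]
tool_rot: [-3.14, -0.003, -3.108]
wrist_force: [0.1, -0.0, -5.2]
grip_width: 0.0133
finger_force: 59.8
```

Request:
jog_arm([
  [0,-0.2,0],
  [-0.01,-0.4,0],
  [-0.02,-0.6,0],
  [-0.024,-0.8,0],
  [-0.024,-0.91,0],
  [-0.024,-0.91,0],
  [-0.024,-0.91,0],
], spin=[0.006,0.012,0.018,0.024,0.0287,0.0287,0.0287])

```text
clock: 6.3
eef_pos: [0.5486, 0.0284, 0.269]
tool_rot: [3.14, -0.002, 2.998]
wrist_force: [0.6, 0.5, -5.0]
grip_width: 0.0126
finger_force: 59.8
```

Run:
```python
from h import *
s=read_state();print(s["eef_pos"],s["tool_rot"],s["wrist_force"],s["wrist_torque"])
ci=camera_info("wrist");im=get_image("wrist");np.savez("pics/w2.npz",im=im,**{k:ci[k] for k in ci});cv2.imwrite("pics/w2.png",im[:,:,::-1])
```

```text
[0.5486 0.0284 0.269 ] [ 3.1405 -0.0017  2.9976] [ 0.642   0.5041 -4.9931] [0.0965 0.0189 0.0174]
```

View pics/w2.png

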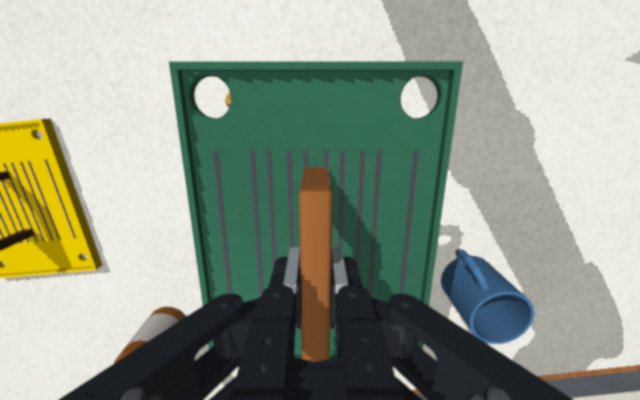

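The tray hangs level in the hand. Its near holes are at (212,97) and (419,97), with one pin tip showing at (229,99).

```bash
cat >> h.py <<'E'
FC=np.array([.5494,.0268]);FY=np.radians(-8.3)
def near(im,ci,s,col,off=.071):
    "two robot-side holes of the held tray -> tray centre, yaw(deg)"
    z=s["eef_pos"][2]-off+.004
    P=sorted([x for x in holes(im,ci,col,z) if x[1]>(150 if col=="g" else 25) and x[0][1]<140],key=lambda x:x[0][0])
    a,b=P[0][2],P[-1][2];e=(b-a)/np.linalg.norm(b-a);ax=np.array([e[1],-e[0]])
    return [x[:2] for x in P],np.linalg.norm(b-a),(a+b)/2+.085*ax,np.degrees(np.arctan2(ax[1],ax[0]))
E
python3 - <<'E'
from h import *
w=np.load("pics/w2.npz");ci={k:w[k] for k in w.files};im=w["im"]
s=read_state();print(near(im,ci,s,"g"))
x=np.array([np.cos(FY),np.sin(FY)]);y=np.array([-x[1],x[0]])
for sy in(-1,1): print(proj(ci,[*(FC-.085*x+sy*.06*y),.159]))
print(jog(s,[*(FC-s["eef_pos"][:2]),0],np.radians(171.7)-s["tool_rot"][2]))
E
```

```text
([(array([211.5439,  96.4715]), np.int32(1230)), (array([418.1109,  96.9789]), np.int32(1281))], np.float64(0.11936830904357382), array([0.5485, 0.0285]), np.float64(-8.449139719684723))
[228.4729  99.9219]
[396.2702  99.8701]
(array([-0.0066, -0.0154, -0.    ]), np.float64(0.00038626916310735755))
```

Request:
jog_arm([
  [-0.006,-0.015,0],
  [-0.006,-0.015,0.1],
  [-0.006,-0.015,0.2],
  [-0.006,-0.015,0.3],
  [-0.006,-0.015,0.36],
  [-0.006,-0.015,0.36],
  [-0.006,-0.015,0.36],
], spin=[0,0,0,0,0,0,0])

```text
clock: 7.05
eef_pos: [0.5501, 0.0252, 0.2161]
tool_rot: [3.141, 0.001, 2.998]
wrist_force: [0.6, 0.1, -5.0]
grip_width: 0.0129
finger_force: 59.7
```

Run:
```python
from h import *
s=read_state();print(s["eef_pos"],s["tool_rot"],s["wrist_force"],s["wrist_torque"])
ci=camera_info("wrist");im=get_image("wrist");np.savez("pics/w3.npz",im=im,**{k:ci[k] for k in ci})
a=im[40:140,170:260];b=im[40:140,380:470]
cv2.imwrite("pics/c3.png",cv2.resize(np.hstack([a,b]),None,fx=4.4,fy=4.4,interpolation=2)[:,:,::-1])
x=np.array([np.cos(FY),np.sin(FY)]);y=np.array([-x[1],x[0]])
for sy in(-1,1): print(proj(ci,[*(FC-.085*x+sy*.06*y),.16]),proj(ci,[*(FC-.085*x+sy*.06*y),.135]))
print(jog(s,[*(FC-s["eef_pos"][:2]),0],np.radians(171.7)-s["tool_rot"][2]))
```

```text
[0.5501 0.0252 0.2161] [3.1413 0.0006 2.9976] [ 0.5916  0.1471 -4.977 ] [-0.0026  0.0437 -0.024 ]
[206.4616  94.5169] [220.2859  95.7031]
[427.6835  94.4555] [413.4074  95.6497]
(array([ 0.0058,  0.0097, -0.    ]), np.float64(0.00013353383653420958))
```

View pics/c3.png

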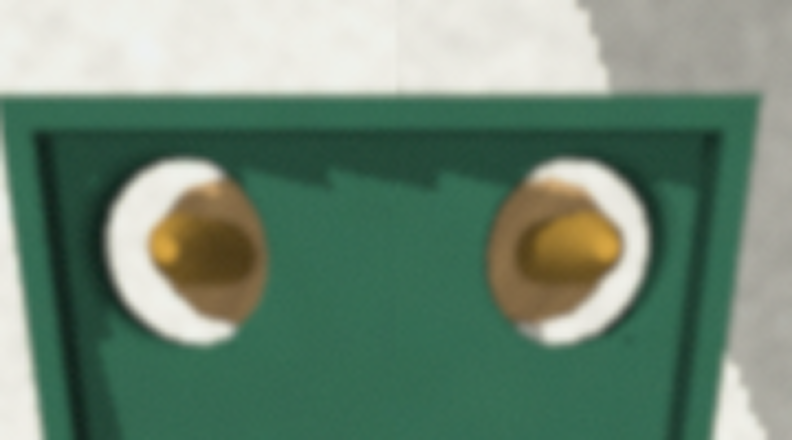

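Request:
jog_arm([
  [0.003,0.011,0.0],
  [0.003,0.011,0.04],
  [0.003,0.011,0.04],
  [0.003,0.011,0.04],
], spin=[0,0,0,0])

```text
clock: 7.5
eef_pos: [0.5493, 0.0265, 0.2096]
tool_rot: [-3.142, -0.0, 2.997]
wrist_force: [0.1, -0.5, -4.9]
grip_width: 0.0127
finger_force: 59.7
```

Run:
```python
from h import *
s=read_state();print(s["eef_pos"],s["tool_rot"],s["wrist_force"],s["wrist_torque"])
ci=camera_info("wrist");im=get_image("wrist")
print(near(im,ci,s,"g"))
print(jog(s,[*(np.array([.5499,.027])-s["eef_pos"][:2]),0],np.radians(171.7)-s["tool_rot"][2]))
```

```text
[0.5493 0.0265 0.2096] [-3.1416 -0.0004  2.9968] [ 0.0653 -0.4743 -4.8948] [-0.0157 -0.0408 -0.0356]
([(array([205.3982,  94.4668]), np.int32(437)), (array([424.7206,  94.9034]), np.int32(476))], np.float64(0.12648212321764707), array([0.5482, 0.0268]), np.float64(-8.468356509347354))
(array([-0.0034,  0.0041, -0.    ]), np.float64(8.231782465157086e-06))
```

Request:
jog_arm([
  [-0.0034,0.0041,0.01],
  [-0.0034,0.0041,0.02],
  [-0.0034,0.0041,0.03],
  [-0.0034,0.0041,0.04],
  [-0.0034,0.0041,0.04],
], spin=[0,0,0,0,0])

```text
clock: 8.05
eef_pos: [0.5499, 0.027, 0.2035]
tool_rot: [-3.141, -0.001, 2.997]
wrist_force: [0.3, 0.1, -5.3]
grip_width: 0.0129
finger_force: 59.8
```

No contact force with the underside below the shoulders, so the holes are over the wooden sections. I'll keep lowering.

Request:
jog_arm([
  [0,0,0.02],
  [0,0,0.04],
  [0,0,0.06],
  [0,0,0.08],
  [0,0,0.1],
], spin=[0,0,0,0,0])

```text
clock: 8.55
eef_pos: [0.55, 0.027, 0.1885]
tool_rot: [3.142, -0.0, 2.997]
wrist_force: [-0.7, 0.9, -5.2]
grip_width: 0.0129
finger_force: 59.8
```

Request:
jog_arm([
  [0,0,0.03],
  [0,0,0.06],
  [0,0,0.09],
  [0,0,0.12],
  [0,0,0.15],
  [0,0,0.18],
  [0,0,0.21],
  [0,0,0.24],
], spin=[0,0,0,0,0,0,0,0])

```text
clock: 9.35
eef_pos: [0.5501, 0.027, 0.1525]
tool_rot: [3.141, 0.0, 2.997]
wrist_force: [-0.5, -0.0, -4.7]
grip_width: 0.0132
finger_force: 59.8
```

Request:
jog_arm([
  [0,0,0.03],
  [0,0,0.06],
  [0,0,0.09],
  [0,0,0.12],
  [0,0,0.14],
  [0,0,0.15],
  [0,0,0.16],
  [0,0,0.16],
], spin=[0,0,0,0,0,0,0,0])

```text
clock: 10.15
eef_pos: [0.55, 0.027, 0.1287]
tool_rot: [3.142, -0.0, 2.997]
wrist_force: [-0.1, -0.3, -5.0]
grip_width: 0.0126
finger_force: 59.8
```

Request:
jog_arm([
  [0,0,0.005],
  [0,0,0.01],
  [0,0,0.015],
  [0,0,0.015],
], spin=[0,0,0,0])

```text
clock: 10.55
eef_pos: [0.55, 0.027, 0.1265]
tool_rot: [3.142, -0.0, 2.997]
wrist_force: [-0.2, 0.3, -4.9]
grip_width: 0.0126
finger_force: 59.8
```

Request:
jog_arm([
  [0,0,0.003],
  [0,0,0.006],
  [0,0,0.009],
  [0,0,0.009],
], spin=[0,0,0,0])

```text
clock: 10.95
eef_pos: [0.5502, 0.027, 0.126]
tool_rot: [3.141, 0.0, 2.997]
wrist_force: [-2.5, 0.1, 4.9]
grip_width: 0.0129
finger_force: 61.0
```

The wrist force rose by about 10 N right at home height, so the tray is seated. I'll release and rise.

Request:
jog_arm([
  [0,0,0],
  [0,0,0],
  [0,0,0],
  [0,0,0],
  [0,0,0],
  [0,0,0],
  [0,0,0],
  [0,0,0],
], spin=[0,0,0,0,0,0,0,0], gripper=1)

```text
clock: 11.75
eef_pos: [0.5501, 0.027, 0.1252]
tool_rot: [3.141, 0.0, 2.997]
wrist_force: [0.0, 0.7, -0.2]
grip_width: 0.085
finger_force: 0.0
```

Request:
jog_arm([
  [0,0,-0.1],
  [0,0,-0.3],
  [0,0,-0.6],
  [0,0,-0.9],
  [0,0,-1],
  [0,0,-1],
  [0,0,-1],
], spin=[0,0,0,0,0,0,0])

```text
clock: 12.45
eef_pos: [0.5496, 0.0271, 0.2745]
tool_rot: [3.142, -0.001, 2.997]
wrist_force: [0.7, -0.2, -0.1]
grip_width: 0.0855
finger_force: 0.0
```

Run:
```python
from h import *
s=read_state();print(s["eef_pos"],s["tool_rot"],s["wrist_force"])
ci=camera_info("wrist");im=get_image("wrist");np.savez("pics/w4.npz",im=im,**{k:ci[k] for k in ci});cv2.imwrite("pics/w4.png",im[:,:,::-1])
ct=camera_info("top");it=np.load("pics/top0.npy")
for x in holes(it,ct,"y"): print(*x)
```

```text
[0.5496 0.0271 0.2745] [ 3.1415 -0.0009  2.9969] [ 0.7127 -0.1692 -0.0895]
```

View pics/w4.png

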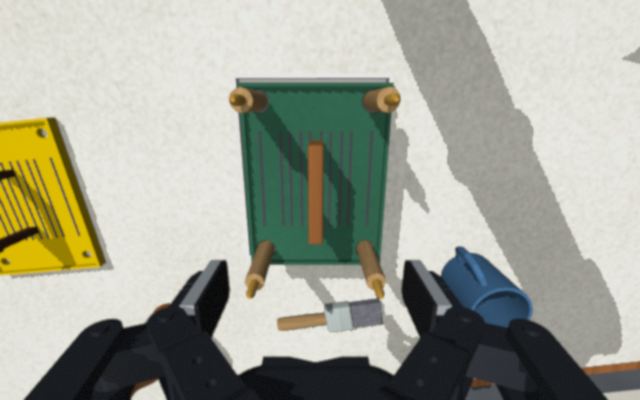

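The green tray is seated level with all four posts through its holes. Next is the yellow tray.

Request:
jog_arm([
  [-0.102,-0.869,0],
  [-0.102,-0.869,0],
  [-0.102,-0.869,0],
  [-0.102,-0.869,0],
], spin=[0,0,0,0])

```text
clock: 12.9
eef_pos: [0.5442, -0.1107, 0.2736]
tool_rot: [-3.138, -0.003, 2.987]
wrist_force: [0.6, 0.0, -0.2]
grip_width: 0.0854
finger_force: 0.0
```

Request:
jog_arm([
  [-0.102,-0.869,0],
  [-0.102,-0.869,0],
  [-0.102,-0.869,0],
  [-0.102,-0.869,0],
], spin=[0,0,0,0])

```text
clock: 13.3
eef_pos: [0.5404, -0.2406, 0.2736]
tool_rot: [-3.138, -0.003, 2.988]
wrist_force: [-0.6, 1.1, -0.3]
grip_width: 0.0854
finger_force: 0.0
```

Request:
jog_arm([
  [-0.102,-0.869,0.5],
  [-0.102,-0.869,0.5],
  [-0.102,-0.869,0.5],
  [-0.102,-0.869,0.5],
  [-0.102,-0.869,0.5],
  [-0.102,-0.869,0.5],
], spin=[-0.0153,-0.0153,-0.0153,-0.0153,-0.0153,-0.0153])

```text
clock: 13.9
eef_pos: [0.5403, -0.364, 0.1996]
tool_rot: [3.139, -0.0, 3.096]
wrist_force: [-0.4, 0.8, -0.6]
grip_width: 0.0853
finger_force: 0.0
```

Run:
```python
from h import *
s=read_state();print(s["eef_pos"],s["tool_rot"],s["wrist_force"])
ci=camera_info("wrist");im=get_image("wrist");np.savez("pics/w5.npz",im=im,**{k:ci[k] for k in ci});cv2.imwrite("pics/w5.png",im[:,:,::-1])
h=holes(im,ci,"y")
for x in h: print(*x)
```

```text
[ 0.5403 -0.364   0.1996] [ 3.1394 -0.0001  3.0957] [-0.4342  0.8174 -0.5887]
[248.0957  95.0745] 94 [ 0.448  -0.4246]
[370.6842  95.5579] 95 [ 0.4541 -0.3047]
[258.3333 251.3889] 36 [ 0.6179 -0.4326]
[361.7027 251.6216] 37 [ 0.6239 -0.3133]
```

View pics/w5.png

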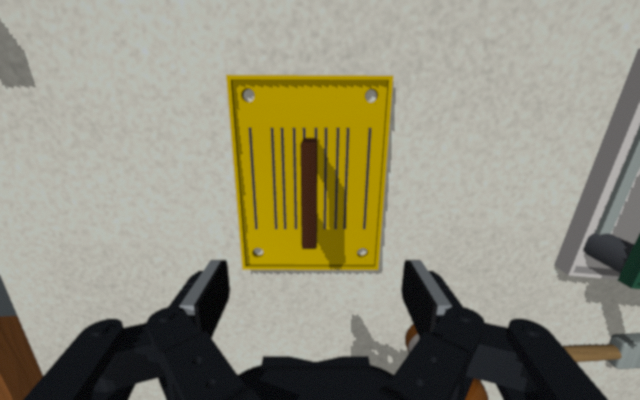

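The yellow tray's holes are at (248,95), (371,96), (258,251) and (362,252). That puts the centre at (0.536,-0.369) with a yaw of -2.8°. The spacing checks out.

Request:
jog_arm([
  [0.027,-0.033,0.3],
  [0.027,-0.033,0.6],
  [0.027,-0.033,0.84],
  [0.027,-0.033,0.857],
  [0.027,-0.033,0.857],
], spin=[0.0005,0.0005,0.0005,0.0005,0.0005])

```text
clock: 14.45
eef_pos: [0.5358, -0.37, 0.0723]
tool_rot: [3.141, 0.001, 3.092]
wrist_force: [0.2, -0.6, 0.4]
grip_width: 0.0854
finger_force: 0.0
```

Request:
jog_arm([
  [0,0,0],
  [0,0,0],
  [0,0,0],
  [0,0,0],
  [0,0,0],
  [0,0,0],
  [0,0,0],
  [0,0,0],
], spin=[0,0,0,0,0,0,0,0], gripper=-1)

```text
clock: 15.25
eef_pos: [0.5353, -0.371, 0.0724]
tool_rot: [3.141, 0.001, 3.09]
wrist_force: [0.3, 1.5, 5.5]
grip_width: 0.0132
finger_force: 60.3
```

Request:
jog_arm([
  [0,0,-0.1],
  [0,0,-0.3],
  [0,0,-0.5],
  [0,0,-0.75],
  [0,0,-1],
  [0,0,-1],
], spin=[0,0,0,0,0,0])

```text
clock: 15.85
eef_pos: [0.5367, -0.3742, 0.2277]
tool_rot: [-3.136, 0.009, 3.089]
wrist_force: [0.5, -0.6, -3.2]
grip_width: 0.0132
finger_force: 59.0
```

Request:
jog_arm([
  [0,0,-0.1],
  [0,0,-0.2],
  [0,0,-0.33],
  [0,0,-0.33],
  [0,0,-0.33],
], spin=[0,0,0,0,0])

```text
clock: 16.35
eef_pos: [0.5345, -0.3712, 0.2705]
tool_rot: [3.141, -0.001, 3.09]
wrist_force: [-0.0, 0.1, -5.6]
grip_width: 0.013
finger_force: 59.0
```

Run:
```python
from h import *
s=read_state();print(s["eef_pos"],s["tool_rot"],s["wrist_force"])
ci=camera_info("wrist");im=get_image("wrist")
print(near(im,ci,s,"y"))
print(jog(s,[*(np.array([.55,.027])-s["eef_pos"][:2]),0],np.radians(171.7)-s["tool_rot"][2]%(2*np.pi)))
```

```text
[ 0.5345 -0.3712  0.2705] [ 3.1411 -0.0008  3.0896] [-0.0322  0.0568 -5.5672]
([(array([212.0213,  98.0284]), np.int32(282)), (array([417.482 ,  97.8058]), np.int32(278))], np.float64(0.11888112039702414), array([ 0.5352, -0.3709]), np.float64(-2.9794763019890578))
(array([0.0347, 2.6565, 0.0012]), np.float64(0.01478245679752715))
```

Request:
jog_arm([
  [0,0.12,0],
  [0.01,0.32,0],
  [0.013,0.55,0],
  [0.013,0.75,0],
  [0.013,0.885,0],
], spin=[0,0,0,0,0])

```text
clock: 16.9
eef_pos: [0.5393, -0.2351, 0.2693]
tool_rot: [3.139, -0.003, 3.092]
wrist_force: [0.4, -0.6, -4.1]
grip_width: 0.013
finger_force: 59.0
```

Request:
jog_arm([
  [0,0.2,0],
  [0.01,0.4,0],
  [0.013,0.6,0],
  [0.013,0.8,0],
  [0.013,0.885,0],
], spin=[0,0,0,0,0])

```text
clock: 17.4
eef_pos: [0.5442, -0.1017, 0.2696]
tool_rot: [3.139, -0.003, 3.095]
wrist_force: [1.0, 0.7, -4.8]
grip_width: 0.0129
finger_force: 59.0
```

Request:
jog_arm([
  [0,0.2,0],
  [0.01,0.4,0],
  [0.013,0.6,0],
  [0.013,0.75,0],
  [0.013,0.885,0],
  [0.013,0.885,0],
  [0.013,0.885,0],
], spin=[0.004,0.008,0.012,0.0148,0.0148,0.0148,0.0148])

```text
clock: 18.1
eef_pos: [0.5492, 0.0259, 0.2703]
tool_rot: [-3.14, -0.001, 2.997]
wrist_force: [0.0, -1.0, -4.4]
grip_width: 0.0132
finger_force: 59.1
```

Run:
```python
from h import *
s=read_state();print(s["eef_pos"],s["tool_rot"],s["wrist_force"])
ci=camera_info("wrist");im=get_image("wrist")
print(near(im,ci,s,"y",.0724))
print(jog(s,[*(np.array([.5494,.027])-s["eef_pos"][:2]),.2384-s["eef_pos"][2]],np.radians(171.7)-s["tool_rot"][2]%(2*np.pi)))
```

```text
[0.5492 0.0259 0.2703] [-3.1399 -0.0012  2.9969] [ 0.0371 -0.9665 -4.4466]
([(array([211.9493,  97.9928]), np.int32(276)), (array([417.4727,  97.8182]), np.int32(275))], np.float64(0.11985646869911343), array([0.5497, 0.0258]), np.float64(-8.307900058423346))
(array([-0.0007,  0.0081,  0.213 ]), np.float64(2.968990797174944e-05))
```

Request:
jog_arm([
  [0,0.0075,0.05],
  [0,0.0075,0.1],
  [0,0.0075,0.16],
  [0,0.0075,0.2],
  [0,0.0075,0.215],
  [0,0.0075,0.215],
], spin=[0,0,0,0,0,0])

```text
clock: 18.75
eef_pos: [0.5495, 0.0278, 0.2383]
tool_rot: [-3.141, -0.001, 2.997]
wrist_force: [0.3, 0.0, -4.3]
grip_width: 0.0128
finger_force: 59.0
```

Run:
```python
from h import *
s=read_state();print(s["eef_pos"],s["tool_rot"],s["wrist_force"])
ci=camera_info("wrist");im=get_image("wrist");np.savez("pics/w6.npz",im=im,**{k:ci[k] for k in ci})
a=im[60:140,170:260];b=im[60:140,375:465]
cv2.imwrite("pics/c6.png",cv2.resize(np.hstack([a,b]),None,fx=4.4,fy=4.4,interpolation=2)[:,:,::-1])
x=np.array([np.cos(FY),np.sin(FY)]);y=np.array([-x[1],x[0]]);F=np.array([.55,.027]);zu=s["eef_pos"][2]-.0724
for sy in(-1,1): print(*[proj(ci,[*(c-.085*x+sy*.06*y),z]) for c,z in((F,.16),(s["eef_pos"][:2]+[.0006,0],zu),(s["eef_pos"][:2]+[.0006,0],zu+.008))])
print(jog(s,[*(np.array([.5494,.027])-s["eef_pos"][:2]),0],np.radians(171.7)-s["tool_rot"][2]%(2*np.pi)))
```

```text
[0.5495 0.0278 0.2383] [-3.1413 -0.0009  2.9967] [ 0.3094  0.0039 -4.318 ]
[215.7752  98.4776] [213.9128  98.2105] [209.4156  97.9389]
[411.0288  98.2416] [415.3251  97.9668] [419.7487  97.6843]
(array([-0.0003, -0.0051,  0.    ]), np.float64(2.1355595328511746e-06))
```

View pics/c6.png

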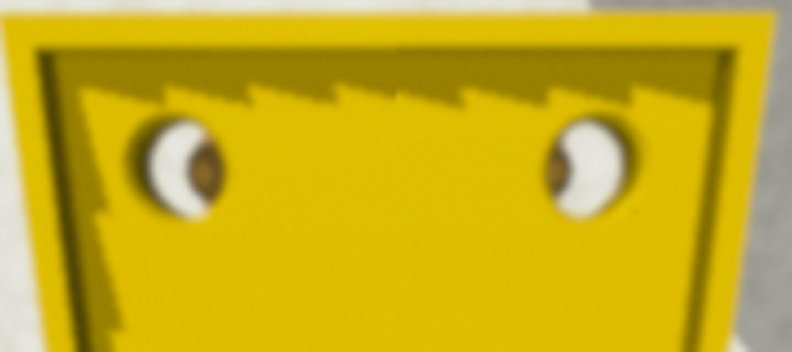

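The crop shows the pin tips inside both near holes, at about (203,172) and (558,175) in crop pixels. That is within about 0.5 mm of the prediction, so I'll lower gently.

Request:
jog_arm([
  [-0.001,-0.0025,0.01],
  [-0.001,-0.0025,0.02],
  [-0.001,-0.0025,0.03],
  [-0.001,-0.0025,0.04],
  [-0.001,-0.0025,0.05],
  [-0.001,-0.0025,0.06],
  [-0.001,-0.0025,0.07],
  [-0.001,-0.0025,0.07],
], spin=[0,0,0,0,0,0,0,0])

```text
clock: 19.6
eef_pos: [0.5496, 0.0274, 0.2281]
tool_rot: [-3.142, -0.001, 2.997]
wrist_force: [-0.2, -0.2, -4.8]
grip_width: 0.0128
finger_force: 59.1
```

Request:
jog_arm([
  [0,0,0.01],
  [0,0,0.02],
  [0,0,0.03],
  [0,0,0.04],
  [0,0,0.04],
], spin=[0,0,0,0,0])

```text
clock: 20.1
eef_pos: [0.5496, 0.0274, 0.2221]
tool_rot: [-3.142, -0.001, 2.997]
wrist_force: [-0.4, 0.8, -4.1]
grip_width: 0.0124
finger_force: 59.0
```

Request:
jog_arm([
  [0,0,0.015],
  [0,0,0.03],
  [0,0,0.045],
  [0,0,0.06],
  [0,0,0.07],
  [0,0,0.08],
  [0,0,0.085],
  [0,0,0.085],
], spin=[0,0,0,0,0,0,0,0])

```text
clock: 20.9
eef_pos: [0.5498, 0.0274, 0.2096]
tool_rot: [3.142, -0.0, 2.997]
wrist_force: [0.8, -0.1, -5.2]
grip_width: 0.0128
finger_force: 59.0
```

Request:
jog_arm([
  [0,0,0.004],
  [0,0,0.008],
  [0,0,0.012],
  [0,0,0.012],
], spin=[0,0,0,0])

```text
clock: 21.3
eef_pos: [0.5498, 0.0274, 0.2078]
tool_rot: [3.142, -0.0, 2.997]
wrist_force: [-0.0, 0.3, -3.1]
grip_width: 0.0124
finger_force: 59.0
```

Request:
jog_arm([
  [0,0,0.003],
  [0,0,0.006],
  [0,0,0.006],
  [0,0,0.006],
], spin=[0,0,0,0])

```text
clock: 21.7
eef_pos: [0.5499, 0.0273, 0.2073]
tool_rot: [3.141, 0.0, 2.997]
wrist_force: [-1.2, -0.6, -0.4]
grip_width: 0.0126
finger_force: 59.5
```

Request:
jog_arm([
  [0,0,0.003],
  [0,0,0.003],
  [0,0,0.003],
], spin=[0,0,0])

```text
clock: 22.0
eef_pos: [0.5499, 0.0274, 0.2073]
tool_rot: [3.141, 0.0, 2.997]
wrist_force: [-3.8, 0.3, 6.0]
grip_width: 0.0126
finger_force: 60.4
```

Request:
jog_arm([
  [0,0,0],
  [0,0,0],
  [0,0,0],
  [0,0,0],
  [0,0,0],
  [0,0,0],
  [0,0,0],
  [0,0,0],
], spin=[0,0,0,0,0,0,0,0], gripper=1)

```text
clock: 22.8
eef_pos: [0.5498, 0.0274, 0.2065]
tool_rot: [3.141, 0.0, 2.997]
wrist_force: [-0.3, 0.3, 0.1]
grip_width: 0.0855
finger_force: 0.0
```

Request:
jog_arm([
  [0,0,-0.1],
  [0,0,-0.3],
  [0,0,-0.6],
  [0,0,-0.8],
  [0,0,-0.9],
  [0,0,-0.9],
  [0,0,-0.9],
  [0,0,-0.9],
], spin=[0,0,0,0,0,0,0,0])

```text
clock: 23.6
eef_pos: [0.549, 0.0274, 0.3399]
tool_rot: [-3.141, -0.003, 2.997]
wrist_force: [-0.3, 0.8, -0.4]
grip_width: 0.0856
finger_force: 0.0
```

Run:
```python
from h import *
s=read_state();print(s["eef_pos"],s["wrist_force"])
ci=camera_info("wrist");im=get_image("wrist")
hsv=cv2.cvtColor(im,cv2.COLOR_RGB2HSV)
m=cv2.morphologyEx(cv2.inRange(hsv,(22,150,60),(35,255,255)),cv2.MORPH_OPEN,np.ones((5,5)))
for z in (.144,.149,.154): print(z,*rect(ci,m,z))
```

```text
[0.549  0.0274 0.3399] [-0.322   0.7728 -0.4005]
0.144 [0.5518 0.0277] (157.00341796875, 206.91500854492188) -8.25018310546875
0.149 [0.5505 0.0279] (154.49842834472656, 203.61361694335938) -8.250198364257812
0.154 [0.5491 0.0281] (151.99343872070312, 200.312255859375) -8.25018310546875
```

```bash
python3 -c "
from rig import *
print(job_done())"
```

```text
the job is handed in; nothing more can be done
None
```

I put the green tray on the lower tier, then the yellow tray on the upper tier. Both sat down at their home heights with light contact (about 10 N), both are released with the arm clear, and I handed the job in at about 24 s; no verdict came back.

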